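# Ballast and pull-check the bench tension gauge

### The job

Get the pull-test frame ready and check its gauge: first hang every ballast weight by its crossbar on the frame's hooks, one to a hook, any order. Then undo the lock nut fully by hand, draw the sprung slide out until its pointer stands at the long 60 mm line and hold it there for about two seconds, never drawing it past the last line at 75 mm. Let the slide go fully home, only then turn the nut back until it is tight, and leave the weights hanging freely and the other things on the bench where they are.

Things in the scene. Friction and masses are not known exactly. Their poses are not given: they have to be found in the camera images.
- weight1: dark flat steel ballast weight, 104 x 45 x 16 mm (y, x, z), about 0.55 kg, with a tall fixed bail: two upright rods 8 mm thick at y = +-50 mm carry a round crossbar of 12 mm diameter along y, axis 110 mm above the underside. Origin: centre of the underside; z up when it stands. Absent weights read None
- bar1 (a point): middle of the crossbar of weight 1, on its axis; y along the bar, z up when upright. The best place to grip
- weight2: dark flat steel ballast weight, 104 x 45 x 16 mm (y, x, z), about 0.55 kg, with a tall fixed bail: two upright rods 8 mm thick at y = +-50 mm carry a round crossbar of 12 mm diameter along y, axis 110 mm above the underside. Origin: centre of the underside; z up when it stands. Absent weights read None
- bar2 (a point): middle of the crossbar of weight 2, on its axis; y along the bar, z up when upright. The best place to grip
- weight3: dark flat steel ballast weight, 104 x 45 x 16 mm (y, x, z), about 0.55 kg, with a tall fixed bail: two upright rods 8 mm thick at y = +-50 mm carry a round crossbar of 12 mm diameter along y, axis 110 mm above the underside. Origin: centre of the underside; z up when it stands. Absent weights read None
- bar3 (a point): middle of the crossbar of weight 3, on its axis; y along the bar, z up when upright. The best place to grip
- hook1 (a point): hook: two steel prongs (8 mm rods, 60 mm apart along y; fingers pass between) on one black beam plate, towards the robot, bent to a V. Point: rest place of a hung bar's middle, 157 mm up. x into the beam (face at +89 mm), y along the frame. Tips at x -31 mm, tops 169 mm up; V's underside 141 mm up. Hooks 135 mm apart; hook 1 farthest from the gauge
- hook2 (a point): hook: two steel prongs (8 mm rods, 60 mm apart along y; fingers pass between) on one black beam plate, towards the robot, bent to a V. Point: rest place of a hung bar's middle, 157 mm up. x into the beam (face at +89 mm), y along the frame. Tips at x -31 mm, tops 169 mm up; V's underside 141 mm up. Hooks 135 mm apart; hook 1 farthest from the gauge
- hook3 (a point): hook: two steel prongs (8 mm rods, 60 mm apart along y; fingers pass between) on one black beam plate, towards the robot, bent to a V. Point: rest place of a hung bar's middle, 157 mm up. x into the beam (face at +89 mm), y along the frame. Tips at x -31 mm, tops 169 mm up; V's underside 141 mm up. Hooks 135 mm apart; hook 1 farthest from the gauge
- nut_grip (a point): captive steel hex lock nut, 46 mm across flats, 38 mm high (62 to 100 mm above the bench), upright axis, on top of the grey gauge housing of the frame (70 x 150 mm, top at 58 mm). This point is on its axis at 88 mm; its y axis is square to a pair of flats, and it turns with the nut
- nut (a joint): angle of the lock nut in rad: 0 is tight against its stop, grows anticlockwise seen from above, 2.3 is fully undone at the other stop
- slide_handle (a point): middle of the black upright grip plate of the sprung slide, 44 x 12 x 70 mm (x, y, z), 35 to 105 mm above the bench; point at 88 mm. Draws out along its -y, away from the nut; the spring pulls it home (5 N, 13 N at the long line). Its pointer, at the plate's middle, reads lines on the bed every 10 mm; long thick lines at 60 mm and, last, at 75 mm
- slide (a joint): how far the gauge slide is drawn out, m: 0 home, 0.060 pointer at the long line, 0.075 at the last line, 0.09 its stop
- cup: white plastic cup, 60 mm wide, 70 mm high, a bystander; origin centre of underside
- screwdriver: screwdriver 170 mm long lying along its x, a bystander
- bottle: white bottle, 60 mm wide, 150 mm high, a bystander; origin centre of underside
- mug: white mug, 80 mm wide, 90 mm high, a bystander; origin centre of underside
Things that resemble listed ones, but are neither listed nor needed, are in the scene too. Leave any blue, pink or red look-alike of the weight1 alone.

How it is judged:
By the outcome, as a careful person would: the job done as asked, in the order asked, and still so for the second after the job is handed in, with the robot touching nothing.
Of weight1, weight2, weight3 only 2 to 3 are there at a start; the rules pass over those that are not, and their reading is None.
At some moment in a run one of weight1, weight2, weight3 may be knocked a few centimetres aside while the robot is not near it.
Once in a run the grip may slacken for a moment while it holds something.
It also fails if it takes over 210 s, if anything falls off the work surface, if the arm or the gripper's body presses on something with over 40 N, if the wrist force passes 120 N, or if a joint passes its speed limit or range.

### The arm

A 6-joint arm with a two-finger parallel gripper is mounted at the origin on the work surface. World frame = base frame: x ahead of the robot, y to its left, z up, the work surface at z = 0. Lengths are in m, angles in rad, forces in N, time in s.
With the tool pointing down it reaches from about 0.275 to 0.825 m from the base axis. Payload 4.9 kg.
Tool frame: the origin (TCP) lies midway between the tips of the shut fingers; the grasp point (between the pads) lies 19 mm behind it (bot.grip_depth is the distance from the TCP to the grasp point, in m); z points along the fingers, y is the line along which they close (so a half turn about z gives the same grasp; the last joint's range is limited). The gripper opens to 85 mm and grips with 20 to 120 N. Pads are 22 mm wide; open, the fingers measure 114 mm over their backs; the gripper's body (76 mm by 85 mm) begins 54 mm behind the grasp point. The pads swing forward as they close: fully open they stand 13 mm farther back than shut.
Start: joints at [-1.278, 0.326, -0.193, 1.052, 0, 1.437], TCP at [0.228, -0.501, 0.203] pointing down, gripper open.
Joint ranges: [-2.65, 2.65], [-0.97, 1.79], [-1.3, 1.35], [-1.93, 2.1], [-1.47, 1.37], [-3.14, 3.14]. Speed limits (rad/s): [2.57, 2.57, 3.14, 3.14, 3.14, 3.14].

### API

Orientations are given as a unit quaternion [w, x, y, z].
In Python, from cell import bot gives the robot as it stands. Calls block until the motion is done:
- bot.move_pose(position, orientation): joint-space move of the TCP to a pose.
- bot.move_linear(position, speed=0.15, rotation=None, until_force=None): straight line of the TCP; rotation=None keeps the orientation; speed is the mean speed in m/s. With until_force (N) it stops when the force on the tool has changed by that much, and returns True; else False.
- bot.goto_joints(angles): joint-space move.
- bot.set_gripper(opening, grasp_force=None): opening from 0.0 (shut) to 1.0 (fully open); grasp_force is the grip in N (None keeps the last); returns when the fingers have stopped.
- bot.wait(seconds).
- bot.solve_ik(position, orientation): joint angles nearest the present ones, or None.
- bot.camera(name): name is "side" or "top"; returns the picture (384x512x3 uint8, red, green, blue); there is no depth.
- bot.calibration(name): a dict with "mtx" (3x3 intrinsics, pixels), "k1" (the pictures are not rectified: a ray, as slopes to the right and down, at radius r is drawn at 1 + k1 r^2 times it, then the intrinsics apply), "extrinsics" (4x4, takes a point from world to camera coordinates). Camera axes: x right, y down, z forward; pixel columns grow to the right and rows downward; lengths in m; the calibration is good to about 2 mm. A picture is of the moment at which its call begins. calibration takes no time and is no camera call.
A pose or a line that the arm cannot do raises bot.PlanningError and nothing moves.
- bot.close_job(): hands the job in; it is judged then, once.
Trained networks look in the newest picture that a camera, given by its name, has taken for a name from the list of things; names that differ only in an ending like _2 or _b are one class to them, and where a whole thing is asked for, a point or a joint stands for the part that bears it (a point fixed in the world has none). Each returns a list of dicts, best first, with "confidence" (0 to 1); they miss things now and then, are a little off and sometimes report something else, mostly with a low value. They report only what shows in the picture. A call takes as long as a camera call. They do not tell look-alikes from the thing itself.
- bot.search_frame(camera, thing): "bbox" ([left, top, width, height] in pixels, round what is visible of it).
Readings, each from a call of its own:
- bot.read_clock(): time.
- bot.read_joint_positions(): joint angles.
- bot.read_joint_vel(): joint speeds.
- bot.read_joint_efforts(): joint torques, N m.
- bot.read_position(): TCP position.
- bot.read_tool_rot(): TCP orientation.
- bot.read_ft_force(): force on the tool from outside, world axes, zero at the start.
- bot.read_moment(): the same for the moment, N m.
- bot.read_gripper_width(): opening from 0.0 (shut) to 1.0 (fully open).
- bot.read_finger_force(): force on a finger pad.
Only numpy, scipy, OpenCV 4.12 (cv2) and the standard library are available. Lean on these libraries where they do the work, as an engineer would, in place of code of your own. Each camera call takes 0.05 s, during which the arm holds its last target. There are 200 camera calls.

## Working session

There is one attempt and no reset: what is moved stays moved. The work goes in short steps, each a Python script; the robot and the scene stay as the last script left them, time stands still between calls to the robot, and variables do not carry over. Pictures are saved under pics/ and viewed, at most 14 in all, crops included, and the job is handed in when it is done.

```bash
mkdir -p pics; ls
cat > h.py <<'E'
import numpy as np, cv2
from cell import bot
def snap(n,f=None):
    im=bot.camera(n)
    if f: cv2.imwrite('pics/'+f,cv2.resize(im[:,:,::-1],(800,600),interpolation=cv2.INTER_CUBIC))
    return im
def proj(n,P):
    c=bot.calibration(n);E=np.array(c['extrinsics']);K=np.array(c['mtx'])
    p=np.atleast_2d(P)@E[:3,:3].T+E[:3,3]; s=p[:,:2]/p[:,2:]
    s=s*(1+c['k1']*(s**2).sum(1,keepdims=True))
    return s@K[:2,:2].T+K[:2,2]
def ray(n,uv):
    c=bot.calibration(n);E=np.array(c['extrinsics']);K=np.array(c['mtx'])
    d=np.linalg.solve(K[:2,:2],np.array(uv,float)-K[:2,2]); s=d.copy()
    for _ in range(30): s=d/(1+c['k1']*(s@s))
    return -E[:3,:3].T@E[:3,3], E[:3,:3].T@np.array([s[0],s[1],1.])
def atz(n,uv,z):
    o,d=ray(n,uv); return o+d*(z-o[2])/d[2]
E
python3 - <<'E'
from h import *
for n in ('top','side'):
    snap(n,n+'0.png'); c=bot.calibration(n); print(n,np.round(ray(n,(256,192)),2),c['k1'])
    for t in ('weight1','hook1','nut_grip','slide_handle','cup','screwdriver','bottle','mug'):
        print(t,[([int(x) for x in d['bbox']],round(d['confidence'],2)) for d in bot.search_frame(n,t)])
E
```

```text
pics
top [[ 0.18 -0.02  1.84]
 [ 0.15  0.01 -0.99]] -0.176848802367506
weight1 [([172, 193, 32, 18], 0.84), ([243, 193, 21, 17], 0.69), ([352, 217, 15, 24], 0.65), ([316, 221, 15, 25], 0.59), ([321, 190, 29, 21], 0.57), ([175, 226, 22, 18], 0.57)]
hook1 [([158, 129, 185, 52], 0.75), ([279, 152, 14, 17], 0.66)]
nut_grip [([282, 155, 7, 10], 0.43)]
slide_handle []
cup [([215, 201, 13, 17], 0.67)]
screwdriver [([318, 190, 32, 21], 0.55)]
bottle [([124, 185, 18, 14], 0.69), ([171, 197, 33, 11], 0.17)]
mug [([380, 186, 26, 21], 0.85)]
side [[ 0.37 -1.1   0.76]
 [ 0.06  0.84 -0.53]] -0.11635835839544612
weight1 [([239, 170, 22, 41], 0.97), ([185, 266, 41, 49], 0.88), ([182, 228, 39, 41], 0.8), ([241, 231, 30, 58], 0.75), ([200, 140, 24, 36], 0.69), ([238, 141, 12, 35], 0.53)]
hook1 [([271, 113, 73, 172], 0.85)]
nut_grip [([295, 196, 18, 22], 0.7)]
slide_handle [([300, 227, 23, 29], 0.65)]
cup [([227, 166, 16, 26], 0.59)]
screwdriver [([209, 229, 33, 7], 0.81), ([238, 234, 31, 56], 0.4)]
bottle [([247, 112, 9, 34], 0.57)]
mug [([256, 307, 40, 60], 0.74)]
```

View pics/top0.png

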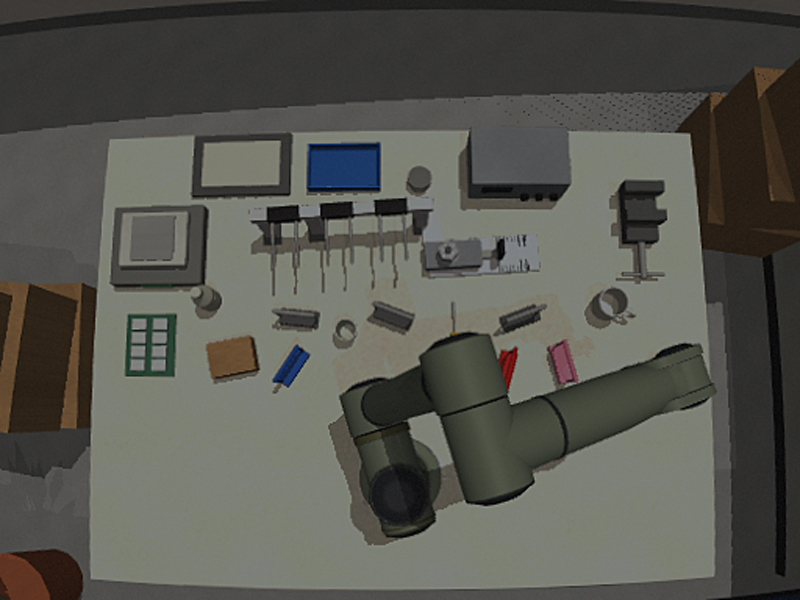

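View pics/side0.png

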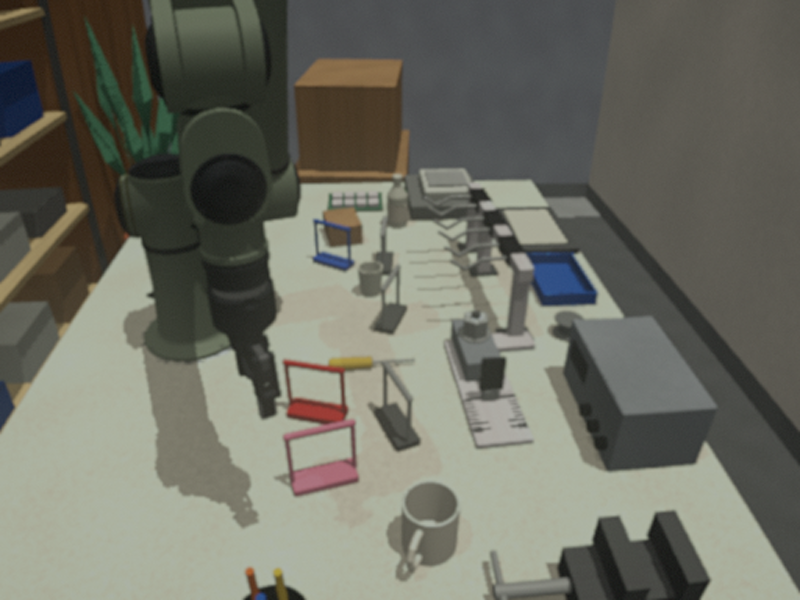

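The top view shows three dark weights at about (297,318), (392,315) and (520,318), with the frame's hooks above them and the gauge at (480,253). Blue, red and pink look-alikes stand nearer the robot. The side view shows the same, with an arm shadow and the screwdriver beside the right-hand weight.

```bash
cat >> h.py <<'E'
def crop(im,x0,y0,x1,y1,s,f,grid=10):
    c=cv2.resize(im[y0:y1,x0:x1,::-1],None,fx=s,fy=s,interpolation=cv2.INTER_CUBIC)
    c=(255*(c/255.)**0.6).astype(np.uint8)
    for x in range((x0+grid-1)//grid*grid,x1,grid):
        cv2.line(c,(int((x-x0)*s),0),(int((x-x0)*s),5),(0,0,255),1)
        if x%(2*grid)==0: cv2.putText(c,str(x),(int((x-x0)*s)+1,14),0,.35,(0,0,255),1)
    for y in range((y0+grid-1)//grid*grid,y1,grid):
        cv2.line(c,(0,int((y-y0)*s)),(5,int((y-y0)*s)),(0,0,255),1); cv2.putText(c,str(y),(7,int((y-y0)*s)+4),0,.35,(0,0,255),1)
    cv2.imwrite('pics/'+f,c)
E
python3 - <<'E'
from h import *
t=bot.camera('top');s=bot.camera('side'); np.save('t.npy',t);np.save('s.npy',s)
crop(t,155,120,355,220,4,'tc.png'); crop(s,225,130,350,295,3.6,'sc.png')
E
```

```text
(no output)
```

View pics/tc.png

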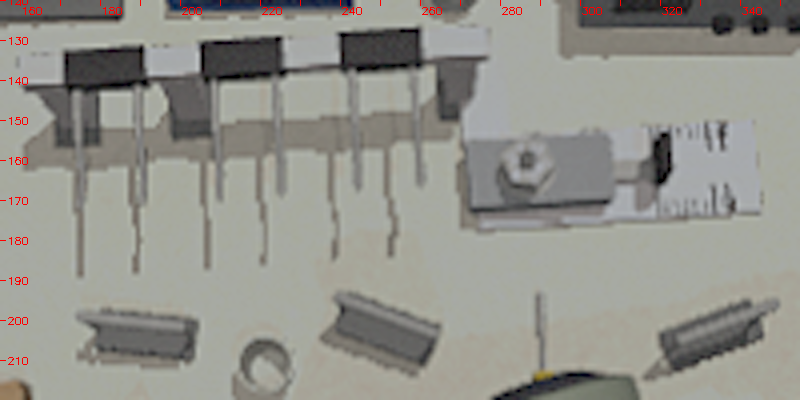

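View pics/sc.png

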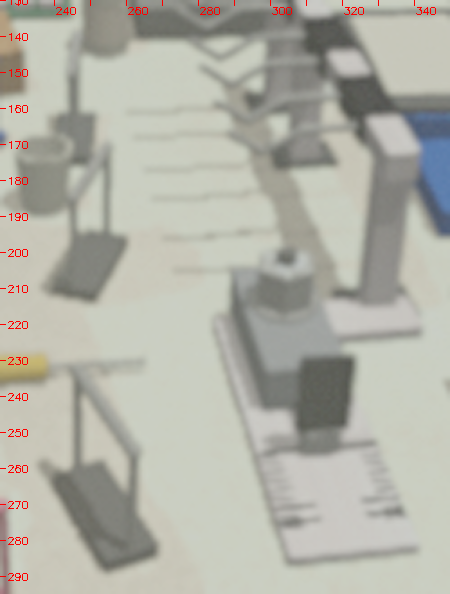

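The crops show the crossbars, prongs, nut and handle clearly. I'll turn the picked pixels into positions and cross-check the two cameras.

Run:
```python
from h import *
T=lambda x,y:(155+x/4-.4,120+y/4-.4)
S=lambda x,y:(225+x/3.6-.4,130+y/3.6-.4)
for n,a,b in (('A',(82,317),(197,322)),('B',(338,294),(438,328)),('C',(664,347),(776,304))):
    p=atz('top',T(*a),.113);q=atz('top',T(*b),.113);d=p-q
    m=(p+q)/2;print(n,m.round(4),'len',np.linalg.norm(d).round(4),'yaw',np.degrees(np.arctan2(-d[0],d[1])).round(1),'side proj',proj('side',[p,q]).round(1).tolist())
print('side meas B',S(72,203),S(107,150),'C',S(77,375),S(136,450))
for n,a in (('B',(72,203)),('B',(107,150)),('C',(77,375)),('C',(136,450))): print(n,atz('side',S(*a),.11).round(4))
print('tips');
for t in ((80,205),(141,205),(220,200),(282,193),(357,188),(421,185)): print(atz('top',T(*t),.165).round(4))
def tri(a,b):
    o1,d1=ray('top',a);o2,d2=ray('side',b)
    k=np.linalg.lstsq(np.c_[d1,-d2],o2-o1,rcond=None)[0];p,q=o1+k[0]*d1,o2+k[1]*d2
    return ((p+q)/2).round(4),np.linalg.norm(p-q).round(4)
print('nut',atz('top',T(526,166),.1).round(4),atz('side',S(286,257),.1).round(4),tri(T(526,166),S(286,257)))
print('handle',atz('top',T(663,156),.105).round(4),atz('side',S(327,356),.105).round(4))
print('bed corners',[atz('top',T(*p),0.0).round(3) for p in ((762,212),(755,121))])
print('gauge housing',[atz('top',T(*p),0.058).round(4) for p in ((470,210),(612,201),(610,134),(467,141))])
# tip top on the side: hook prong tips nearest
for s in ((200,66),(215,105),(229,135)): print('sidetip',atz('side',S(*s),.165).round(4))
```

```text
A [0.4217 0.2591 0.113 ] len 0.1148 yaw -2.8 side proj [[245.7, 138.4], [245.6, 151.3]]
B [0.4288 0.0138 0.113 ] len 0.1039 yaw -19.3 side proj [[255.4, 169.2], [246.7, 184.4]]
C [ 0.4123 -0.3132  0.113 ] len 0.1201 yaw 20.4 side proj [[243.2, 227.1], [262.1, 254.2]]
side meas B (244.6, 185.98888888888888) (254.32222222222222, 171.26666666666665) C (245.98888888888888, 233.76666666666665) (262.3777777777778, 254.6)
B [ 0.4048 -0.0394  0.11  ]
B [0.4417 0.0542 0.11  ]
C [ 0.3977 -0.2824  0.11  ]
C [ 0.4342 -0.3677  0.11  ]
tips
[0.5268 0.311  0.165 ]
[0.5262 0.2513 0.165 ]
[0.5304 0.1745 0.165 ]
[0.5368 0.1146 0.165 ]
[0.5411 0.0422 0.165 ]
[ 0.5437 -0.0195  0.165 ]
nut [ 0.5766 -0.1249  0.1   ] [ 0.5817 -0.1216  0.1   ] (array([ 0.5786, -0.125 ,  0.1018]), np.float64(0.0047))
handle [ 0.5852 -0.2624  0.105 ] [ 0.5878 -0.2656  0.105 ]
bed corners [array([ 0.549, -0.381,  0.   ]), array([ 0.648, -0.378,  0.   ])]
gauge housing [array([ 0.5405, -0.0695,  0.058 ]), array([ 0.5491, -0.2151,  0.058 ]), array([ 0.6196, -0.2148,  0.058 ]), array([ 0.6129, -0.0672,  0.058 ])]
sidetip [0.5351 0.1158 0.165 ]
sidetip [0.5389 0.034  0.165 ]
sidetip [ 0.5437 -0.0235  0.165 ]
```

```bash
cat >> h.py <<'E'
from scipy.spatial.transform import Rotation as R
FY=np.radians(3.4); FX=np.array([np.cos(FY),np.sin(FY),0]); FYv=np.array([-np.sin(FY),np.cos(FY),0])
HOOK={2:np.array([.5651,.1475,.157])}; HOOK[1]=HOOK[2]+.135*FYv; HOOK[3]=HOOK[2]-.135*FYv
def down(a):
    """tool down, closing axis at world angle a (rad)"""
    y=np.array([np.cos(a),np.sin(a),0]);z=np.array([0,0,-1.]);x=np.cross(y,z)
    q=R.from_matrix(np.c_[x,y,z]).as_quat(); return np.r_[q[3],q[:3]]
def best(p,a):
    c=[]
    for k in (0,np.pi):
        j=bot.solve_ik(p,down(a+k))
        if j is not None: c.append((abs(j[5]),a+k))
    return min(c)[1]
GD=bot.grip_depth
def st(m=''): print(m,'t%.1f'%bot.read_clock(),np.round(bot.read_position(),4),'w%.3f'%bot.read_gripper_width(),'ff%.1f'%bot.read_finger_force(),np.round(bot.read_ft_force(),1))
def pick(xy,yaw):
    p=np.r_[xy,.11-GD]; a=best(p,yaw)
    bot.set_gripper(1.0)
    bot.move_pose(p+[0,0,.10],down(a)); print('hit',bot.move_linear(p,.12,until_force=15))
    bot.set_gripper(0,70); st('grip')
    bot.move_linear(p+[0,0,.09],.1); st('lift'); return a
E
python3 - <<'E'
from h import *
print(GD,{k:v.round(3) for k,v in HOOK.items()})
pick([.426,.0106],np.radians(-20.5))
h=HOOK[2]; p=np.array([h[0],h[1],.2-GD])-.11*FX
a=best(p,FY); bot.move_linear(p,.12,rotation=down(a)); st('pre')
t=bot.camera('top');s=bot.camera('side')
crop(t,155,110,355,220,4,'tc2.png'); crop(s,225,110,350,275,3.6,'sc2.png')
E
```

```text
0.0187 {2: array([0.565, 0.148, 0.157]), 1: array([0.557, 0.282, 0.157]), 3: array([0.573, 0.013, 0.157])}
hit False
grip t5.3 [0.426  0.0106 0.0913] w0.001 ff0.0 [ 0.4  0.8 -0.1]
lift t6.4 [0.4255 0.0107 0.1807] w0.002 ff0.0 [ 0.2 -0.5 -0.1]
pre t7.7 [0.4551 0.1405 0.1813] w-0.003 ff0.0 [-0.2 -0.8 -0.3]
```

View pics/sc2.png

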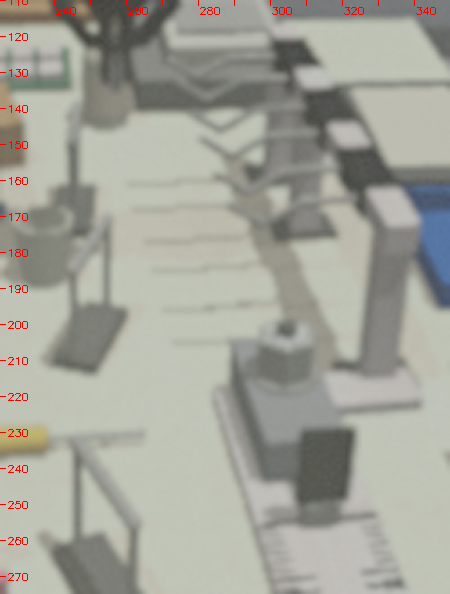

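View pics/tc2.png

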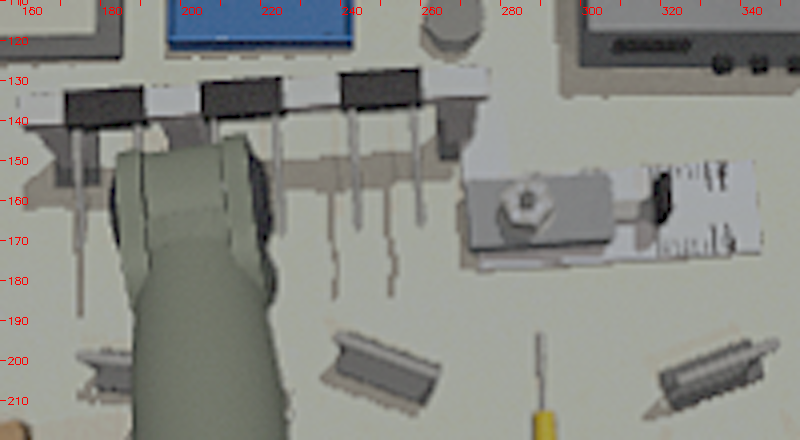

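Run:
```python
from h import *
print(proj('side',[[.4551,.1405,.1813],[.4551,.1405,.2]]),proj('top',[[.4551,.1405,.1813],[.4551,.1405,.35]]))
print(np.round(bot.read_tool_rot(),3), bot.read_joint_positions())
h=np.array([.426,.0106]);y=np.radians(-20.5);d=np.array([-np.sin(y),np.cos(y)])
P=[np.r_[h+k*.05*d,z] for z in (.11,0) for k in (1,-1)]
print(proj('side',P).round(1).tolist(),proj('top',P).round(1).tolist())
im=bot.camera('side');
crop(im,205,90,305,215,4.6,'g.png')
```

```text
[[256.61508816 141.17073766]
 [256.64582233 136.23939318]] [[217.80267294 188.10597621]
 [213.169713   180.05757241]]
[ 0.     0.727 -0.686  0.   ] [ 1.44190590e-01  2.07742534e-01 -4.11681409e-01  9.51488661e-01
 -1.51518917e-04 -1.48481272e+00]
[[254.8, 170.8], [245.7, 185.4], [254.7, 198.0], [246.0, 213.7]] [[240.5, 193.8], [264.3, 202.5], [241.6, 197.8], [264.1, 205.9]]
```

View pics/g.png

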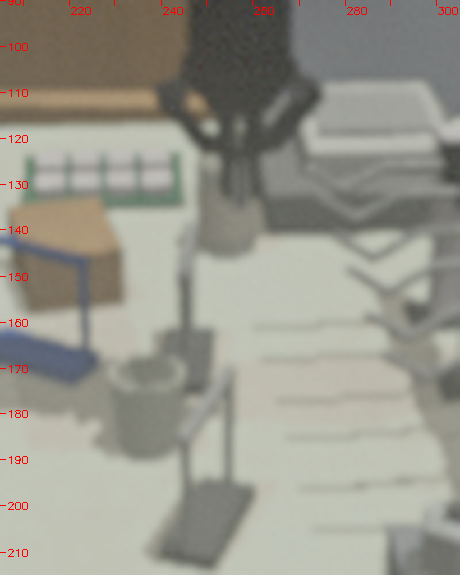

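Run:
```python
from h import *
q=bot.read_tool_rot()
bot.move_linear([.47,-.03,.12],.15)
s=bot.camera('side');t=bot.camera('top')
print(proj('side',[[.47,-.03,.12]]),proj('top',[[.47,-.03,.12]]))
c=cv2.resize(s[120:240,200:320,::-1],None,fx=5,fy=5,interpolation=cv2.INTER_CUBIC);cv2.imwrite('pics/g2.png',(255*(c/255.)**.5).astype(np.uint8))
bot.move_linear([.47,-.03,.05],.1,until_force=8);st()
print(bot.move_linear([.47,-.03,-.01],.03,until_force=8));st()
bot.move_linear([.47,-.03,.12],.15)
```

```text
[[264.90823136 181.12513867]] [[262.66074338 186.62960943]]
 t10.1 [ 0.4704 -0.03    0.0504] w0.001 ff0.0 [-0.2 -0.3 -0. ]
True
 t11.5 [ 0.4711 -0.0304  0.0057] w0.002 ff0.0 [ 0.9 -0.3  1.1]
```

View pics/g2.png

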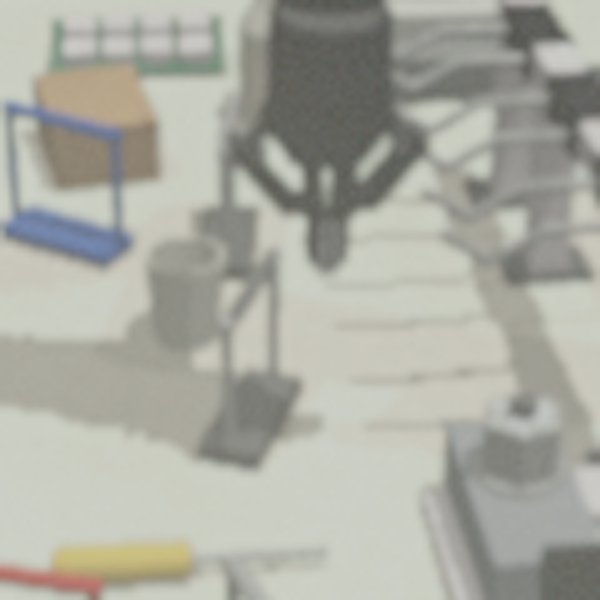

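Run:
```python
from h import *
print('base',proj('side',[[0,0,0]]),proj('top',[[0,0,0],[0,0,.4]]))
out=[]
for p in ([.47,-.03,.012],[.47,-.14,.012]):
    bot.move_linear([p[0],p[1],.06],.15); bot.move_linear(p,.1); bot.wait(.3); st()
    s=bot.camera('side');t=bot.camera('top')
    for n,im in (('side',s),('top',t)):
        u,v=proj(n,[bot.read_position()])[0]; print(n,u,v)
        x0,y0=int(u)-30,int(v)-35
        c=cv2.resize(im[y0:y0+60,x0:x0+60,::-1],(300,300),interpolation=cv2.INTER_CUBIC);c=(255*(c/255.)**.5).astype(np.uint8)
        cv2.circle(c,(int((u-x0+.5)*5),int((v-y0+.5)*5)),4,(0,0,255),1); out.append(c)
    bot.move_linear([p[0],p[1],.06],.15)
cv2.imwrite('pics/g3.png',np.vstack([np.hstack(out[:2]),np.hstack(out[2:])]))
```

```text
base [[124.80348987 211.55373368]] [[255.85316581 305.29042427]
 [254.68133521 317.63846148]]
 t13.9 [ 0.4704 -0.0301  0.0125] w-0.002 ff0.0 [-0.  -0.6  0.3]
side 264.44285964192767 208.9731149794415
top 262.52067763327983 190.8774124434248
 t16.3 [ 0.4704 -0.1402  0.0125] w0.002 ff0.0 [ 0.2 -0.6  0. ]
side 267.5229026875282 229.16976062824642
top 288.94178609682365 190.71758812107734
```

View pics/g3.png

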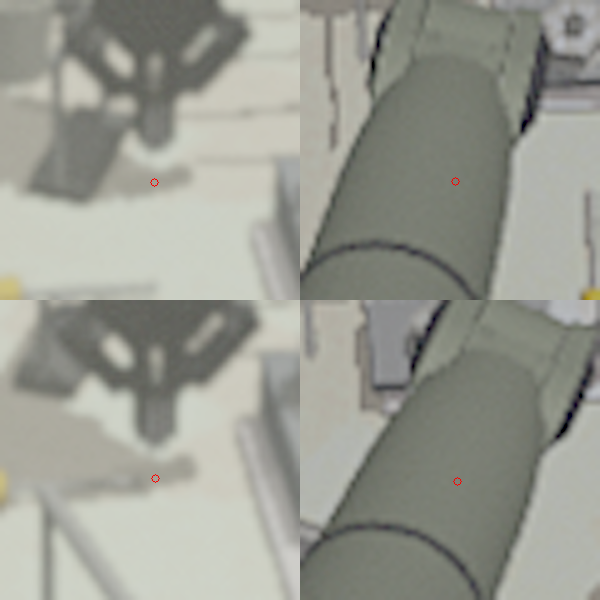

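Run:
```python
from h import *
bot.move_linear([.47,-.03,.02],.1)
for z in (.01,.003,-.003,-.008,-.013,-.018,-.023,-.028):
    r=bot.move_linear([.47,-.03,z],.02,until_force=6); st(str((z,r)))
    if abs(bot.read_ft_force()[2])>4: break
bot.move_linear([.47,-.03,.06],.15)
```

```text
(0.01, False) t18.8 [ 0.4699 -0.03    0.0099] w-0.002 ff0.0 [-0.5 -0.1 -0.3]
(0.003, True) t19.1 [ 0.4714 -0.0304  0.0062] w-0.001 ff0.0 [ 0.8 -1.   0.7]
(-0.003, True) t19.3 [ 0.472  -0.0307  0.0054] w-0.001 ff0.0 [1.2 0.5 1.7]
(-0.008, True) t19.6 [ 0.4729 -0.031   0.0045] w0.003 ff0.0 [1.1 0.2 0.7]
(-0.013, True) t19.9 [ 0.4739 -0.0314  0.0036] w-0.002 ff0.0 [ 2.1 -0.3  0.4]
(-0.018, False) t21.1 [ 0.47   -0.0299 -0.018 ] w-0.005 ff0.0 [ 1.5  0.  -0.2]
(-0.023, False) t21.5 [ 0.4696 -0.03   -0.0233] w0.002 ff0.0 [ 1.2  0.1 -0.6]
(-0.028, False) t21.9 [ 0.4696 -0.03   -0.0282] w-0.005 ff0.0 [ 1.5  0.6 -0.9]
```

Run:
```python
from h import *
bot.move_linear([.47,-.03,.16],.2)
bot.move_linear([.46,-.19,.16],.2); bot.move_linear([.46,-.19,-.01],.15)
r=bot.move_linear([.46,-.19,-.06],.025,until_force=6); st(str(r))
p=bot.read_position()
s=bot.camera('side');print(proj('side',[p,p-[0,0,p[2]]]))
bot.move_linear([.46,-.19,.16],.2)
bot.move_pose([.38,-.25,.3],down(0)); 
t=bot.camera('top');s2=bot.camera('side')
a=cv2.resize(s[190:270,230:310,::-1],(300,300),interpolation=cv2.INTER_CUBIC)
b=cv2.resize(s2[120:200,220:300,::-1],(300,300),interpolation=cv2.INTER_CUBIC)
c=cv2.resize(t[120:220,155:355,::-1],(600,300),interpolation=cv2.INTER_CUBIC)
cv2.imwrite('pics/g4.png',(255*(np.vstack([np.hstack([a,b]),c])/255.)**.55).astype(np.uint8))
```

```text
True t26.5 [ 0.46   -0.19   -0.0285] w0.001 ff3.8 [-1.6  1.1  8.1]
[[265.41781686 249.95068814]
 [265.58494092 242.70461905]]
```

View pics/g4.png

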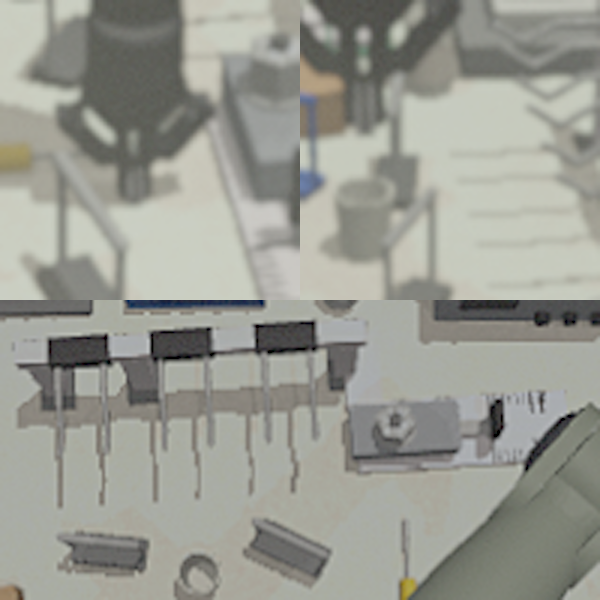

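The finger tips touch the bench at a reported z of -0.0285, so heights read about 28 mm low, while x and y agree with the pictures. No weight has fallen. I'll correct the height and go on.

```bash
sed -i 's/^GD=.*/GD=bot.grip_depth+.028  # z readings are 28 mm low/' h.py
cat >> h.py <<'E'
def carry(k):
    h=HOOK[k]; p=np.array([h[0],h[1],.205-GD])-.115*FX
    a=best(p,FY); q=bot.read_position(); bot.move_linear(np.r_[q[:2],.205-GD],.15)
    bot.move_linear(p,.18,rotation=down(a)); st('pre'); return a
def hang(k):
    h=HOOK[k]; p=np.array([h[0],h[1],.205-GD])
    print('in',bot.move_linear(p,.12,until_force=15)); st()
    bot.move_linear(p-[0,0,.03],.08); print('seat',bot.move_linear(p-[0,0,.056],.03,until_force=4)); st('seat')
    bot.set_gripper(1.0); st('open'); bot.move_linear(p+[0,0,.06],.12)
    bot.move_linear(p+[0,0,.06]-.1*FX,.2)
E
python3 - <<'E'
from h import *
pick([.426,.0106],np.radians(-21.5))
carry(2)
t=bot.camera('top');s=bot.camera('side')
cv2.imwrite('pics/b.png',(255*(np.hstack([cv2.resize(s[90:220,220:350,::-1],(400,400),interpolation=2),cv2.resize(t[110:220,155:265,::-1],(400,400),interpolation=2)])/255.)**.55).astype(np.uint8))
E
```

```text
hit False
grip t34.6 [0.4256 0.0106 0.0634] w0.116 ff67.6 [-2.6 -0.3  4.8]
lift t35.7 [0.4253 0.0107 0.1526] w0.116 ff67.3 [ 1.2  0.6 -6.1]
pre t36.8 [0.4498 0.14   0.158 ] w0.113 ff67.5 [ 0.1 -0.  -6.5]
```

Run:
```python
from h import *
hang(2); print(np.round(bot.read_ft_force(),1))
s=bot.camera('side');t=bot.camera('top')
for n in('side','top'): print(n,[([int(x) for x in d['bbox']],round(d['confidence'],2)) for d in bot.search_frame(n,'weight1')])
h=HOOK[2];P=[h+k*.05*FYv+[0,0,z] for z in (0,-.11) for k in (1,-1)];print(proj('side',P).round(0).tolist(),proj('top',P).round(0).tolist())
cv2.imwrite('pics/b2.png',(255*(np.hstack([cv2.resize(s[90:220,220:350,::-1],(400,400),interpolation=2),cv2.resize(t[110:220,155:265,::-1],(400,400),interpolation=2)])/255.)**.55).astype(np.uint8))
```

```text
in False
 t38.0 [0.5642 0.1474 0.1581] w0.113 ff67.5 [-0.5 -0.4 -6. ]
seat True
seat t39.1 [0.5658 0.1476 0.1099] w0.115 ff68.0 [ 4.6  1.5 -0.7]
open t39.9 [0.5632 0.1473 0.1086] w1.002 ff0.0 [-0.1 -0.3 -0. ]
[ 0.4 -0.1  0. ]
side [([179, 229, 44, 41], 0.95), ([240, 232, 31, 56], 0.88), ([184, 266, 42, 53], 0.81), ([277, 143, 18, 37], 0.74), ([202, 142, 21, 31], 0.6), ([240, 135, 9, 39], 0.56), ([231, 167, 12, 20], 0.2)]
top [([352, 218, 15, 24], 0.71), ([174, 195, 13, 17], 0.65), ([319, 192, 29, 18], 0.61), ([312, 224, 19, 28], 0.54), ([174, 227, 14, 18], 0.52)]
[[285.0, 140.0], [290.0, 152.0], [284.0, 166.0], [289.0, 180.0]] [[204.0, 162.0], [230.0, 160.0], [207.0, 168.0], [231.0, 166.0]]
```

View pics/b2.png

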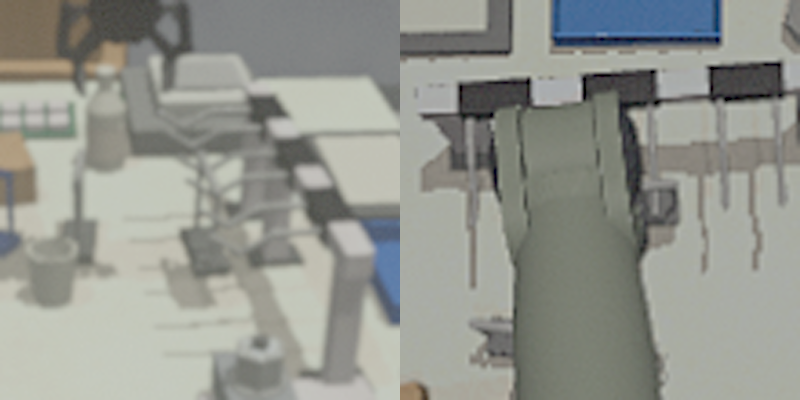

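Run:
```python
from h import *
pick([.416,-.322],np.radians(22))
if bot.read_gripper_width()>.05:
    carry(3); st()
    bot.camera('top');print([([int(x) for x in d['bbox']],round(d['confidence'],2)) for d in bot.search_frame('top','weight1')])
    if bot.read_gripper_width()>.05 and bot.read_ft_force()[2]<-4: hang(3)
st()
bot.camera('side');print([([int(x) for x in d['bbox']],round(d['confidence'],2)) for d in bot.search_frame('side','weight1')])
h=HOOK[3];P=[h+k*.05*FYv+[0,0,z] for z in (0,-.11) for k in (1,-1)];print(proj('side',P).round(0).tolist())
```

```text
hit False
grip t45.4 [ 0.4162 -0.3221  0.0636] w0.117 ff68.1 [-1.   0.7  3.7]
lift t46.4 [ 0.4155 -0.3215  0.1525] w0.116 ff68.0 [-0.6  0.5 -4.8]
pre t48.7 [0.4582 0.0054 0.1583] w0.110 ff68.0 [ 0.2  0.4 -5.3]
 t48.7 [0.4582 0.0054 0.1583] w0.110 ff68.0 [ 0.2  0.4 -5.3]
[([315, 224, 15, 27], 0.87), ([172, 197, 31, 12], 0.77), ([176, 221, 21, 23], 0.77), ([354, 216, 14, 27], 0.74), ([206, 159, 22, 14], 0.71)]
in False
 t49.9 [0.5722 0.0128 0.158 ] w0.114 ff68.0 [ 0.5  0.2 -5. ]
seat True
seat t51.0 [0.5741 0.0128 0.1104] w0.116 ff68.4 [ 5.1  0.6 -1.5]
open t51.7 [0.5715 0.013  0.1094] w0.999 ff0.0 [-0.8  0.6  0.4]
 t53.4 [0.4743 0.0067 0.2185] w1.000 ff0.0 [ 0.7  0.5 -0.5]
[([182, 230, 42, 40], 0.9), ([201, 142, 26, 32], 0.86), ([285, 156, 16, 45], 0.81), ([238, 140, 15, 35], 0.71), ([284, 139, 16, 40], 0.61), ([185, 265, 42, 52], 0.58)]
[[292.0, 157.0], [299.0, 171.0], [291.0, 185.0], [297.0, 200.0]]
```

Run:
```python
from h import *
pick([.4217,.2591],np.radians(-2.8))
if bot.read_gripper_width()>.05:
    carry(1)
    if bot.read_gripper_width()>.05 and bot.read_ft_force()[2]<-4: hang(1)
st()
bot.goto_joints([-1.278,.326,-.193,1.052,0,1.437])
s=bot.camera('side');t=bot.camera('top')
for n in('side','top'): print(n,[([int(x) for x in d['bbox']],round(d['confidence'],2)) for d in bot.search_frame(n,'weight1')])
def f(im,x0,y0,x1,y1,w,h): return (255*(cv2.resize(im[y0:y1,x0:x1,::-1],(w,h),interpolation=cv2.INTER_CUBIC)/255.)**.55).astype(np.uint8)
b=f(s,230,110,330,280,350,595); c=f(t,155,125,275,180,440,202); d=f(t,265,145,350,180,440,181); e=np.full((595,440,3),0,np.uint8);e[:202]=c;e[202:383]=d
cv2.imwrite('pics/b3.png',np.hstack([b,e]))
```

```text
hit False
grip t57.5 [0.4215 0.259  0.0634] w0.109 ff67.8 [-1.7 -0.5  2.8]
lift t58.6 [0.421  0.2588 0.1525] w0.115 ff67.7 [-0.2 -0.8 -6.9]
pre t59.1 [0.4433 0.2758 0.1582] w0.111 ff68.4 [-0.4 -1.3 -5.7]
in False
 t60.3 [0.5562 0.2821 0.1581] w0.108 ff68.3 [ 1.1 -0.5 -5.7]
seat True
seat t61.4 [0.5582 0.2823 0.1107] w0.113 ff68.8 [ 5.8  1.8 -1.4]
open t62.1 [0.5552 0.2815 0.1093] w1.001 ff0.0 [-0.8 -1.   0.2]
 t63.8 [0.4581 0.2765 0.2184] w1.001 ff0.0 [ 0.   0.2 -0.2]
side [([201, 144, 22, 31], 0.91), ([181, 228, 41, 47], 0.89), ([284, 156, 21, 48], 0.8), ([186, 265, 42, 52], 0.72), ([278, 142, 17, 35], 0.66), ([272, 124, 12, 38], 0.47), ([297, 197, 16, 18], 0.22)]
top [([352, 217, 18, 26], 0.81), ([204, 155, 27, 19], 0.78), ([176, 222, 22, 23], 0.71), ([238, 154, 30, 18], 0.69), ([317, 224, 12, 22], 0.63), ([166, 161, 31, 14], 0.55)]
```

View pics/b3.png

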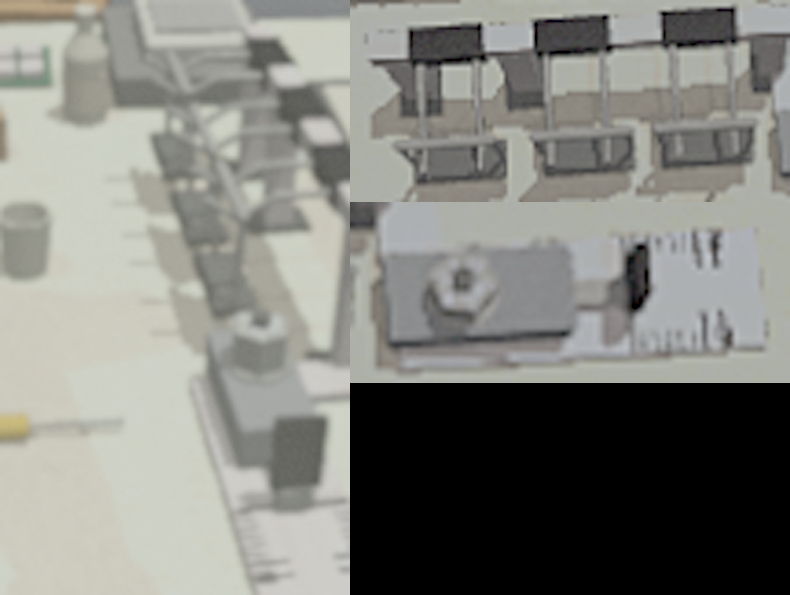

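All three weights hang level on the hooks, and the gauge is clear with its slide home. Next I'll fit the nut's angle and check which closing angles the wrist can turn through.

Run:
```python
from h import *
from scipy.optimize import minimize
im=bot.camera('top');S=8;x0,y0=270,145
g=cv2.resize(cv2.cvtColor(im,cv2.COLOR_RGB2GRAY)[y0:180,x0:305],None,fx=S,fy=S,interpolation=cv2.INTER_CUBIC).astype(float)
def hexa(c,a,r):
    A=a+np.radians(30+60*np.arange(6)); P=np.c_[c[0]+r*np.cos(A),c[1]+r*np.sin(A),np.full(6,.1)]
    uv=proj('top',P); return np.round(((uv-[x0,y0])+.5)*S).astype(np.int32)
def score(c,a):
    m=np.zeros(g.shape,np.uint8);cv2.fillConvexPoly(m,hexa(c,a,.0255),1)
    o=np.zeros(g.shape,np.uint8);cv2.fillConvexPoly(o,hexa(c,a,.032),1);cv2.fillConvexPoly(o,hexa(c,a,.028),0)
    return g[m>0].mean()-g[o>0].mean()
res=[]
for a in range(0,60,3):
    res.append(max((score((x,y),np.radians(a)),a,x,y) for x in np.arange(.570,.590,.002) for y in np.arange(-.134,-.114,.002)))
for r in sorted(res,reverse=True)[:6]: print(np.round(r,4))
N=np.array([.579,-.124,.087-GD])
for a0 in range(-188,200,60):
    js=[bot.solve_ik(N+[0,0,.06*(k==0)],down(np.radians(a0)+2.35*k/4)) for k in range(5)]
    print(a0,[None if j is None else round(j[5],2) for j in js])
```

```text
Traceback (most recent call last):
  File "h.py", line 8, in proj
    c=bot.calibration(n);E=np.array(c['extrinsics']);K=np.array(c['mtx'])
ValueError: time passes only in moves, steps and waits
```

```bash
sed -i "s/bot.calibration(n)/CAL[n]/; s/^from cell import bot/from cell import bot\nCAL={n:bot.calibration(n) for n in ('top','side')}/" h.py
python3 - <<'E'
from h import *
im=bot.camera('top');S=8;x0,y0=270,145
g=cv2.resize(cv2.cvtColor(im,cv2.COLOR_RGB2GRAY)[y0:180,x0:305],None,fx=S,fy=S,interpolation=cv2.INTER_CUBIC).astype(float)
def hexa(c,a,r):
    A=a+np.radians(30+60*np.arange(6)); P=np.c_[c[0]+r*np.cos(A),c[1]+r*np.sin(A),np.full(6,.1)]
    uv=proj('top',P); return np.round(((uv-[x0,y0])+.5)*S).astype(np.int32)
def score(c,a):
    m=np.zeros(g.shape,np.uint8);cv2.fillConvexPoly(m,hexa(c,a,.0255),1)
    o=np.zeros(g.shape,np.uint8);cv2.fillConvexPoly(o,hexa(c,a,.032),1);cv2.fillConvexPoly(o,hexa(c,a,.028),0)
    return g[m>0].mean()-g[o>0].mean()
res=[]
for a in range(0,60,3):
    res.append(max((score((x,y),np.radians(a)),a,x,y) for x in np.arange(.570,.590,.002) for y in np.arange(-.134,-.114,.002)))
for r in sorted(res,reverse=True)[:6]: print(np.round(r,4))
N=np.array([.579,-.124,.087-GD])
for a0 in range(-188,200,60):
    js=[bot.solve_ik(N+[0,0,.06*(k==0)],down(np.radians(a0)+2.35*k/4)) for k in range(5)]
    print(a0,[None if j is None else round(j[5],2) for j in js])
E
```

```text
[23.381 45.     0.582 -0.126]
[22.6439 48.      0.582  -0.126 ]
[22.4683 51.      0.582  -0.126 ]
[22.372 54.     0.582 -0.126]
[22.3311 42.      0.582  -0.126 ]
[21.6178 39.      0.582  -0.126 ]
-188 [np.float64(-1.77), np.float64(-2.35), np.float64(-2.94), np.float64(2.75), np.float64(2.17)]
-128 [np.float64(-2.81), np.float64(2.88), np.float64(2.29), np.float64(1.71), np.float64(1.12)]
-68 [np.float64(2.42), np.float64(1.83), np.float64(1.25), np.float64(0.66), np.float64(0.07)]
-8 [np.float64(1.37), np.float64(0.79), np.float64(0.2), np.float64(-0.39), np.float64(-0.98)]
52 [np.float64(0.33), np.float64(-0.26), np.float64(-0.85), np.float64(-1.43), np.float64(-2.02)]
112 [np.float64(-0.72), np.float64(-1.31), np.float64(-1.89), np.float64(-2.48), np.float64(-3.07)]
172 [np.float64(-1.77), np.float64(-2.35), np.float64(-2.94), np.float64(2.75), np.float64(2.17)]
```

```bash
cat >> h.py <<'E'
N=np.array([.581,-.125,.087-GD])
def turn(a0,a1,n,stop=None):
    for a in np.linspace(a0,a1,n+1)[1:]:
        bot.move_linear(N,.1,rotation=down(a)); bot.wait(.1); m=bot.read_moment()
        print('%.2f'%a,'rot%.2f'%ang(),'M',np.round(m,2),'F',np.round(bot.read_ft_force(),1),'w%.3f'%bot.read_gripper_width(),'t%.1f'%bot.read_clock())
        if stop and abs(m[2])>stop: print('STOP');break
def ang():
    q=bot.read_tool_rot(); y=R.from_quat(np.r_[q[1:],q[0]]).as_matrix()[:,1]; return np.arctan2(y[1],y[0])
E
python3 - <<'E'
from h import *
a=np.radians(-11)
bot.set_gripper(1.0); bot.move_pose(N+[0,0,.09],down(a)); print(bot.move_linear(N,.08,until_force=10)); st()
bot.set_gripper(0,100); st('grip'); print(np.round(bot.read_moment(),2))
turn(a,a+.6,3,4)
E
```

```text
False
 t70.3 [ 0.5815 -0.1252  0.0409] w1.002 ff0.0 [ 0.8 -0.5  0.1]
grip t70.8 [ 0.5827 -0.1254  0.0416] w0.520 ff101.7 [2.2 0.  5.7]
[ 0.04 -0.24 -0.04]
0.01 rot0.01 M [ 0.11 -0.09  0.16] F [ 0.4 -0.3  6.3] w0.525 t71.2
0.21 rot0.21 M [0.01 0.02 0.11] F [-1.5  0.4  7.7] w0.521 t71.7
0.41 rot0.41 M [-0.02  0.22  0.14] F [-1.6 -1.6  8.3] w0.520 t72.1
```

Run:
```python
from h import *
a=np.radians(-11)
turn(a+.6,a+2.1,5,1.5); turn(ang(),a+2.5,8,.8)
```

```text
0.71 rot0.71 M [-0.1   0.41  0.1 ] F [-3.  -2.1  9.5] w0.526 t72.7
1.01 rot1.01 M [-0.25  0.61  0.09] F [-3.9 -3.9  9.4] w0.524 t73.2
1.31 rot1.31 M [-0.4   0.8   0.16] F [-5.3 -5.1 10.8] w0.522 t73.8
1.61 rot1.61 M [-0.66  0.92  0.08] F [-5.2 -6.4 10. ] w0.519 t74.3
1.91 rot1.90 M [-0.59  0.55 -3.75] F [-2.9 -4.8  8.2] w0.520 t74.9
STOP
1.95 rot1.94 M [-1.52  1.74 -0.51] F [-7.8 -7.4 12.4] w0.525 t75.2
2.00 rot1.98 M [-1.13  1.57 -4.1 ] F [-8.  -5.  12.7] w0.526 t75.6
STOP
```

Run:
```python
from h import *
print(ang()); bot.set_gripper(1.0); st('rel'); bot.move_linear(N+[0,0,.09],.15)
H=np.array([.586,-.261,.086-GD]); a=best(H,FY+np.pi/2)
bot.move_linear(H-.15*FYv+[0,0,.09],.2,rotation=down(a))
im=bot.camera('top');np.save('t2.npy',im);S=8;x0,y0=270,145
g=cv2.resize(cv2.cvtColor(im,cv2.COLOR_RGB2GRAY)[y0:180,x0:305],None,fx=S,fy=S,interpolation=cv2.INTER_CUBIC).astype(float)
def hexa(c,a,r):
    A=a+np.radians(30+60*np.arange(6)); P=np.c_[c[0]+r*np.cos(A),c[1]+r*np.sin(A),np.full(6,.1)]
    return np.round(((proj('top',P)-[x0,y0])+.5)*S).astype(np.int32)
def score(c,a):
    m=np.zeros(g.shape,np.uint8);cv2.fillConvexPoly(m,hexa(c,a,.0255),1)
    o=np.zeros(g.shape,np.uint8);cv2.fillConvexPoly(o,hexa(c,a,.032),1);cv2.fillConvexPoly(o,hexa(c,a,.028),0)
    return g[m>0].mean()-g[o>0].mean()
res=[max((score((x,y),np.radians(a)),a,x,y) for x in np.arange(.576,.588,.002) for y in np.arange(-.132,-.120,.002)) for a in range(0,60,3)]
for r in sorted(res,reverse=True)[:5]: print(np.round(r,4))
bot.camera('side');print(bot.search_frame('side','slide_handle')[:1],bot.search_frame('top','slide_handle')[:1])
```

```text
1.9844998516775993
rel t76.1 [ 0.5811 -0.1246  0.0401] w1.001 ff0.0 [0.  0.1 0.3]
[ 7.0024 45.      0.586  -0.128 ]
[ 6.8107 42.      0.584  -0.128 ]
[ 6.57  33.     0.584 -0.128]
[ 6.5595 39.      0.584  -0.128 ]
[ 6.4511 48.      0.584  -0.128 ]
[{'bbox': [298.7, 229.5, 24.9, 26.1], 'confidence': 0.82}] [{'bbox': [311.5, 152.7, 11.3, 12.9], 'confidence': 0.59}]
```

```bash
cat >> h.py <<'E'
H=np.array([.586,-.261,.086-GD])
def fy(): return float(np.mean([bot.read_ft_force()@FYv for _ in range(3)]))
def yy(): return float(np.asarray(bot.read_position())@FYv)
E
python3 - <<'E'
from h import *
a=best(H,FY+np.pi/2)
bot.move_linear(H+[0,0,.09],.2,rotation=down(a)); bot.move_linear(H,.08,until_force=10); st('at'); print('fy0',fy(),yy())
bot.set_gripper(0,100); st('grip'); print('fy',fy(),yy())
p=H.copy(); fs=[]
for d in (.004,.008,.012):
    bot.move_linear(H+d*FYv,.02); bot.wait(.1); f=fy(); fs.append(f); print('in',d,'fy%.1f'%f,'y%.4f'%yy(),'w%.3f'%bot.read_gripper_width())
    if f<-12: break
E
```

```text
at t80.8 [ 0.5865 -0.2613  0.04  ] w0.999 ff0.0 [ 0.2  0.1 -0.3]
fy0 0.05348384909533682 -0.2956240473045762
grip t81.5 [ 0.5865 -0.2676  0.0401] w0.125 ff97.9 [  0.  -16.7  -3.3]
fy -16.690134854900148 -0.301911486467847
in 0.004 fy-28.6 y-0.3021 w0.131
```

Run:
```python
from h import *
y0=-.3020; H0=H-FYv*(H@FYv-y0)
for d in (0.,.01,.03,.05,.058):
    bot.move_linear(H0-d*FYv,.06); bot.wait(.15); print(d,'drawn%.4f'%(y0-yy()),'fy%.1f'%fy(),'w%.3f'%bot.read_gripper_width(),'ff%.0f'%bot.read_finger_force())
for _ in range(2):
    cmd=d+.060-(y0-yy()); d=min(cmd,.07); bot.move_linear(H0-d*FYv,.03); bot.wait(.2); print(d,'drawn%.4f'%(y0-yy()),'fy%.1f'%fy(),'w%.3f'%bot.read_gripper_width(), 't%.1f'%bot.read_clock())
s=bot.camera('side');crop(s,265,190,365,300,5,'sl.png')
```

```text
0.0 drawn-0.0004 fy1.6 w0.129 ff101
0.01 drawn0.0083 fy5.1 w0.129 ff102
0.03 drawn0.0274 fy8.6 w0.130 ff102
0.05 drawn0.0464 fy9.8 w0.125 ff102
0.058 drawn0.0540 fy13.2 w0.127 ff102
0.06395085498039865 drawn0.0596 fy12.2 w0.127 t85.1
0.06431741415945685 drawn0.0598 fy13.1 w0.127 t85.5
```

View pics/sl.png

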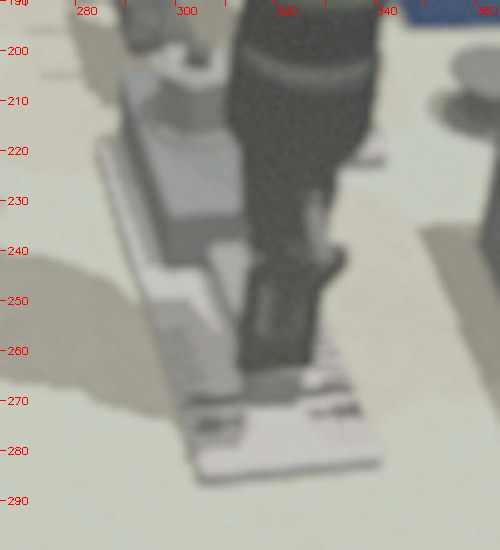

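Run:
```python
from h import *
bot.wait(.3)
s0=np.load('s.npy').astype(float).mean(2); s1=np.mean([bot.camera('side').astype(float).mean(2) for _ in range(4)],0)
y0=-.302; B=H-FYv*(H@FYv-y0)
for dx in (-.03,.03):
    for d in (0,.06,.075):
        P=B-d*FYv+dx*FX; print(dx,d,[proj('side',[np.r_[P[:2],z]])[0].round(1).tolist() for z in (.004,.0)])
print('rows',list(range(246,282)))
for u in (302,304,306,308,310,326,328,330,332,334):
    print(u,'init',s0[246:282,u].round(0).astype(int).tolist()); print(u,'now ',s1[246:282,u].round(0).astype(int).tolist())
print(yy()-y0)
```

```text
-0.03 0 [[301.8, 258.0], [301.7, 259.0]]
-0.03 0.06 [[306.7, 272.6], [306.6, 273.7]]
-0.03 0.075 [[308.0, 276.5], [307.9, 277.5]]
0.03 0 [[322.2, 256.1], [322.0, 257.1]]
0.03 0.06 [[327.9, 270.5], [327.8, 271.6]]
0.03 0.075 [[329.4, 274.3], [329.3, 275.4]]
rows [246, 247, 248, 249, 250, 251, 252, 253, 254, 255, 256, 257, 258, 259, 260, 261, 262, 263, 264, 265, 266, 267, 268, 269, 270, 271, 272, 273, 274, 275, 276, 277, 278, 279, 280, 281]
302 init [171, 170, 170, 164, 143, 121, 113, 109, 99, 106, 137, 153, 148, 147, 141, 143, 147, 138, 143, 141, 143, 145, 137, 142, 133, 122, 138, 132, 114, 100, 109, 118, 123, 130, 141, 146]
302 now  [166, 165, 160, 143, 122, 112, 108, 108, 107, 103, 101, 100, 94, 94, 90, 92, 95, 89, 92, 91, 92, 96, 86, 81, 75, 79, 92, 98, 101, 97, 103, 105, 107, 112, 115, 120]
304 init [162, 166, 168, 164, 146, 123, 114, 107, 95, 111, 148, 164, 167, 164, 159, 160, 155, 148, 149, 141, 148, 152, 138, 139, 122, 125, 144, 128, 101, 89, 116, 153, 160, 155, 147, 139]
304 now  [156, 161, 162, 160, 157, 146, 130, 116, 109, 107, 109, 108, 107, 105, 103, 103, 100, 96, 95, 90, 
[... 2327 characters left out ...]
4, 156, 145, 155, 156, 143, 143, 135, 144, 147, 136, 151, 146, 112, 96, 128, 155, 168, 171, 172, 171, 171, 170, 162]
332 now  [134, 151, 158, 160, 160, 161, 160, 161, 158, 155, 155, 156, 153, 145, 133, 141, 143, 131, 132, 116, 99, 82, 104, 138, 134, 102, 87, 115, 142, 155, 157, 157, 159, 163, 165, 158]
334 init [171, 170, 170, 169, 169, 170, 170, 171, 171, 171, 170, 171, 171, 171, 171, 169, 167, 162, 156, 147, 154, 143, 133, 145, 134, 100, 92, 129, 160, 171, 171, 169, 171, 171, 169, 156]
334 now  [158, 159, 158, 157, 156, 157, 159, 159, 159, 159, 159, 160, 161, 160, 159, 158, 155, 150, 144, 129, 115, 94, 106, 134, 123, 92, 84, 118, 147, 157, 157, 157, 158, 162, 163, 152]
-0.05972122958901743
```

The pointer's row merges with the 60 mm line's, and the 75 mm line is still ahead. The 13 N spring force also agrees. I'll hold there, then let the slide home.

Run:
```python
from h import *
y0=-.3020; H0=H-FYv*(H@FYv-y0)
for _ in range(4): bot.wait(.5); print('drawn%.4f'%(y0-yy()),'fy%.1f'%fy(),bot.read_gripper_width())
for d in (.04,.02,.005,-.001,-.003):
    bot.move_linear(H0-d*FYv,.06); bot.wait(.15); print(d,'drawn%.4f'%(y0-yy()),'fy%.1f'%fy())
bot.set_gripper(1.0); bot.wait(.3); st('rel'); bot.move_linear(H0+[0,0,.09],.1); 
bot.move_linear(H0-.18*FYv-.05*FX+[0,0,.12],.25)
bot.camera('side');print(bot.search_frame('side','slide_handle')[:1])
s1=bot.camera('side').astype(float).mean(2); s0=np.load('s.npy').astype(float).mean(2)
for u in (302,304,306,326,328): print(s0[246:262,u].round().astype(int).tolist(),s1[246:262,u].round().astype(int).tolist())
t=bot.camera('top');np.save('t3.npy',t);crop(t,262,140,342,185,8,'nut.png'); st()
```

```text
drawn0.0597 fy12.8 0.12657151786256113
drawn0.0598 fy13.1 0.1281337316234868
drawn0.0597 fy12.6 0.1269886626250342
drawn0.0597 fy13.7 0.13085980808774156
0.04 drawn0.0362 fy10.9
0.02 drawn0.0172 fy9.4
0.005 drawn0.0029 fy7.3
-0.001 drawn-0.0004 fy-2.3
-0.003 drawn-0.0003 fy-7.1
rel t91.8 [ 0.5863 -0.2647  0.0393] w0.998 ff0.0 [ 0.5 -0.7  0.1]
[{'bbox': [308.2, 236.5, 10.7, 19.9], 'confidence': 0.67}]
[171, 170, 170, 164, 143, 121, 113, 109, 99, 106, 137, 153, 148, 147, 141, 143] [159, 159, 161, 158, 141, 119, 111, 109, 96, 103, 134, 150, 146, 144, 138, 141]
[162, 166, 168, 164, 146, 123, 114, 107, 95, 111, 148, 164, 167, 164, 159, 160] [150, 155, 156, 153, 137, 118, 112, 104, 92, 109, 146, 163, 165, 162, 157, 157]
[108, 112, 120, 127, 124, 117, 110, 103, 88, 111, 148, 167, 170, 169, 169, 167] [96, 100, 107, 116, 115, 108, 106, 99, 88, 109, 146, 165, 168, 167, 167, 166]
[169, 169, 167, 164, 161, 152, 123, 105, 134, 151, 147, 151, 154, 163, 168, 166] [47, 51, 50, 47, 44, 42, 41, 42, 42, 41, 41, 43, 46, 73, 116, 147]
[170, 169, 169, 168, 166, 154, 122, 114, 145, 149, 140, 142, 140, 151, 151, 144] [53, 55, 49, 47, 49, 63, 70, 75, 82, 82, 87, 90, 95, 116, 126, 131]
 t94.0 [ 0.5477 -0.4487  0.1592] w0.999 ff0.0 [-0.4  0.2 -0.7]
```

View pics/nut.png

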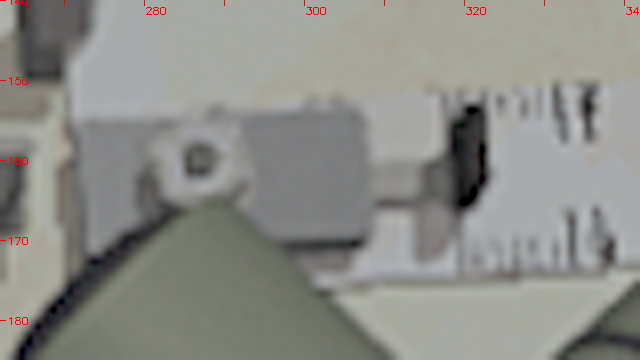

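Run:
```python
from h import *
bot.move_linear(N+[0,-.06,.13],.25)
bot.move_linear(N+[0,0,.09],.2,rotation=down(1.92)); bot.move_linear(N,.08,until_force=10); st('at')
bot.set_gripper(0,100); st('grip'); print(np.round(bot.read_moment(),2))
turn(1.92,.12,6,2.)
```

```text
at t97.0 [ 0.5815 -0.1252  0.0409] w0.998 ff0.0 [-0.3  0.2 -0.3]
grip t97.4 [ 0.5822 -0.1275  0.0419] w0.532 ff98.3 [-0.1 -3.6  5.9]
[-0.95  0.18 -0.82]
1.62 rot1.62 M [-1.06  0.29 -0.14] F [-0.7 -4.1  6.1] w0.533 t98.0
1.32 rot1.32 M [-0.98  0.33 -0.12] F [-0.5 -3.7  4.9] w0.522 t98.5
1.02 rot1.02 M [-1.03  0.38 -0.12] F [-1.1 -4.1  6.6] w0.527 t99.1
0.72 rot0.72 M [-1.05  0.4  -0.06] F [-1.  -3.8  6. ] w0.529 t99.6
0.42 rot0.42 M [-1.01  0.43 -0.09] F [ 0.1 -4.3  6.2] w0.529 t100.2
0.12 rot0.12 M [-0.94  0.6  -0.1 ] F [-0.3 -3.4  6.7] w0.528 t100.7
```

Run:
```python
from h import *
turn(.12,-.58,14,3.)
```

```text
0.07 rot0.07 M [-0.93  0.59 -0.11] F [ 0.8 -2.9  6.2] w0.533 t101.1
0.02 rot0.02 M [-0.89  0.68 -0.1 ] F [-0.  -3.4  6.4] w0.526 t101.4
-0.03 rot-0.03 M [-0.85  0.65 -0.11] F [ 0.2 -3.6  6.7] w0.525 t101.8
-0.08 rot-0.08 M [-0.85  0.72 -0.11] F [ 0.6 -4.7  5.9] w0.529 t102.1
-0.13 rot-0.13 M [-0.88  0.72 -0.09] F [ 0.9 -3.6  6.1] w0.534 t102.5
-0.18 rot-0.18 M [-0.8   0.72 -0.12] F [ 1.3 -4.3  6.3] w0.528 t102.8
-0.23 rot-0.23 M [-0.81  0.73 -0.11] F [ 0.6 -3.5  6.8] w0.527 t103.2
-0.28 rot-0.28 M [-0.73  0.73 -0.1 ] F [ 0.6 -4.8  6.2] w0.529 t103.5
-0.33 rot-0.33 M [-0.72  0.75 -0.1 ] F [ 0.7 -4.7  6.8] w0.533 t103.9
-0.38 rot-0.38 M [-0.71  0.74 -0.13] F [ 0.7 -4.4  6.7] w0.525 t104.2
-0.43 rot-0.43 M [-0.76  0.23 -0.11] F [-0.3 -3.4  6.5] w0.524 t104.6
-0.48 rot-0.48 M [-0.71  0.15  1.21] F [-0.5 -4.1  5.2] w0.523 t104.9
-0.53 rot-0.52 M [-0.83  0.11  4.11] F [ 1.1 -4.8  6.1] w0.522 t105.3
STOP
```

Run:
```python
from h import *
bot.set_gripper(1.0); st('rel'); bot.move_linear(N+[0,0,.11],.15)
bot.move_linear(N+[-.1,-.1,.13],.2); bot.goto_joints([-1.278,.326,-.193,1.052,0,1.437])
s=bot.camera('side');t=bot.camera('top')
for n in('side','top'):
    print(n,[([int(x) for x in d['bbox']],round(d['confidence'],2)) for d in bot.search_frame(n,'weight1')])
    for o in ('cup','screwdriver','bottle','mug','slide_handle'): print(o,[[int(x) for x in d['bbox']] for d in bot.search_frame(n,o)[:1]])
d=np.abs(np.load('t.npy').astype(int)-t).max(2)>45; d=d[120:220,155:355]
n,l,stt,c=cv2.connectedComponentsWithStats(d.astype(np.uint8))
print([(r[:4]+[155,120,0,0]).tolist()+[int(r[4])] for r in stt[1:] if r[4]>6])
st()
```

```text
rel t105.8 [ 0.5807 -0.125   0.0401] w1.002 ff0.0 [-0.1 -0.8 -0.3]
side [([180, 230, 45, 40], 0.95), ([200, 143, 25, 31], 0.82), ([285, 157, 18, 43], 0.8), ([269, 124, 14, 36], 0.78), ([278, 142, 18, 38], 0.72), ([304, 231, 19, 28], 0.72), ([185, 267, 40, 50], 0.68)]
cup [[229, 169, 14, 21]]
screwdriver [[212, 229, 54, 7]]
bottle [[250, 114, 9, 33]]
mug [[258, 309, 36, 56]]
slide_handle [[300, 230, 25, 24]]
top [([353, 216, 14, 25], 0.86), ([164, 159, 35, 17], 0.83), ([206, 157, 25, 14], 0.78), ([174, 220, 21, 25], 0.69), ([236, 154, 30, 15], 0.55)]
cup [[214, 203, 14, 15]]
screwdriver [[165, 161, 33, 16]]
bottle [[121, 184, 22, 14]]
mug [[380, 188, 26, 19]]
slide_handle [[281, 156, 10, 11]]
[[238, 159, 28, 19, 326], [206, 160, 27, 20, 342], [168, 162, 30, 20, 342], [188, 164, 2, 6, 9], [233, 173, 5, 5, 13], [201, 175, 5, 5, 13], [168, 179, 6, 3, 14], [235, 193, 30, 21, 327], [316, 195, 31, 20, 259], [174, 197, 31, 15, 310]]
 t109.6 [ 0.2277 -0.5004  0.2027] w1.000 ff0.0 [ 0.8 -0.5  0.8]
```

```bash
python3 -c "
from cell import bot
print(bot.close_job())"
```

```text
the job is handed in; nothing more can be done
None
```

The job is handed in: all three weights hang on the hooks, the slide was held at about 60 mm for over two seconds and let fully home, and the nut is back tight, with the other things left where they were; early on the gripper lightly touched weight 2 without knocking it over.

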